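Set the slotted air valve to green

TASK

Slide the yellow guard fully aside off the air valve by its black tab, then take the orange flat screwdriver, let its blade drop into the slot of the brass spindle and, with the screwdriver only, turn the spindle clockwise until the red pointer stands in the green sector. Put the screwdriver back in the hole of its aluminium stand, leaving the guard open, the pointer in the green and the other things on the bench where they are.

Things in the scene. Friction and masses are not known exactly. Their poses are not given: they have to be found in the camera images.
- valve: Blue air valve fixed to the bench, steel foot 140 x 120 mm, brass side ports. Origin on the bench; turns in yaw only. Its face looks up and to the valve's -x, 30 degrees from level: normal (-0.5, 0, 0.866) in the valve frame, up-slope (0.866, 0, 0.5). Face centre = spindle axis, 85 mm above the origin. White dial 74 mm across; green sector exactly up-slope, 29 to 36 mm from the axis.
- slot (a point): Centre of the slot's floor in the brass spindle, on its axis, 5 mm above the face. z: spindle axis, outward (30 degrees from vertical); x: along the slot, towards the red pointer (29 mm long), turning with the spindle. Slot 4.5 mm wide, 5 mm deep, at the bottom of a round well 18 mm across whose rim is 11 mm above the slot floor. Spindle 27 mm across outside.
- spindle (a joint): Turn of the brass spindle, rad, growing clockwise seen from above; stays where left (friction 0.06 N m). Starts at 0.3 to 0.9 (pointer left of up-slope seen from the robot); at 1.75 the pointer is exactly up-slope, mid green; green is 1.55 to 1.95; end stop at 2.4.
- guard (a joint): Slide of the yellow guard, m: near 0 it covers the spindle, 0.060 is fully aside at its stop. It moves along the valve's -y (level, to the right seen from the robot) with about 2 N friction and stays where left.
- guard_tab (a point): Centre of the top of the guard's black tab, 48 mm above the face, over the spindle when shut. z: face normal, x: up-slope, y: the valve's y. Tab 24 mm along x, 10 mm along y (two upright faces to pinch), standing 26 mm above the yellow plate (54 x 44 x 3 mm, top 22 mm above the face). A steel guide rail runs along y 32 mm down-slope of the spindle axis.
- driver: Orange flat screwdriver, 159 mm long, 120 g, loose. Origin mid blade tip; z up the shaft to the handle. Blade 14 mm wide along x, 2.4 mm thick along y, 13 mm long; shaft 9 mm across to z = 70 mm; square handle 26 x 26 mm (faces square to x and y) z = 70 to 155 mm, then a black button. Starts upright in the stand, hanging by the handle's shoulder, tip 10 mm above the bench.
- stand: Aluminium block fixed to the bench, 70 x 70 x 80 mm high, with one upright through hole 21 mm across (3 mm chamfer) in its middle. Origin at the centre of its underside. Screwdriver in its place: shaft in the hole, handle shoulder on the block's top.
- jar: Small amber jar with red cap, 50 mm across, 60 mm high, loose; origin at the centre of its underside. Bystander.
- socket: Steel socket standing on end, 32 mm across, 36 mm high, loose; origin at the centre of its underside. Bystander.
- wrench: Steel wrench lying flat, 170 mm long along its x, loose. Bystander.
- bits: Blue divided tray, 100 x 70 x 30 mm, loose; origin at the centre of its underside. Bystander.
Not all that is in view belongs to the job. What is meant by the valve is not turquoise, and is the larger of those in its own colour. Several things have the shape of the stand; the one meant has the colours described above.

How it is judged:
On the way, in this order (a step that is already met when the one before it is completed fails the run):
1. the guard is slid aside (at least 50 mm), the spindle not yet in the green (value of joint guard above 0.05 m and value of joint spindle below 1.5 rad), for 0.2 s.
2. the screwdriver's blade sits down in the slot (within 3 mm of its floor), the spindle not yet in the green (z of driver in the frame of slot below 0.003 m and distance between driver and slot below 0.005 m and angle between the z axis of driver and the z axis of slot, either way round below 0.2 rad and value of joint spindle below 1.5 rad), for 0.1 s.
3. with the blade still in the slot (within 4 mm of its floor) the pointer is in the green (value of joint spindle between 1.55 and 1.95 rad and distance between driver and slot below 0.006 m and z of driver in the frame of slot below 0.004 m), for 0.1 s.
At the end, for the whole second after the job is handed in: The pointer is in the green sector (spindle joint 1.55 to 1.95), the guard is still aside by 50 mm or more, and the screwdriver hangs at rest in the stand's hole, upright within 7 degrees, handle shoulder down on the block (tip within 12 mm of the hole's axis, at most 14 mm above the bench) (value of joint spindle between 1.55 and 1.95 rad and value of joint guard above 0.05 m and horizontal distance between driver and stand below 0.012 m and height (world z) of driver below 0.014 m and angle between driver's own z axis and vertical below 0.12 rad and linear speed of driver below 0.02 m/s); the robot touches nothing.
It fails at once if the robot turns or presses the spindle with its fingers (contact force between the fingers and spindle above 2 N).
It fails at once if the jar is shifted more than 25 mm (distance of jar from where it was at the start of the episode above 0.025 m).
It fails at once if the socket is shifted more than 25 mm (distance of socket from where it was at the start of the episode above 0.025 m).
It fails at once if the wrench is shifted more than 25 mm (distance of wrench from where it was at the start of the episode above 0.025 m).
It fails at once if the bits is shifted more than 25 mm (distance of bits from where it was at the start of the episode above 0.025 m).
It also fails if it takes over 72 s, if anything falls off the work surface, if the arm or the gripper's body presses on something with over 40 N, if the wrist force passes 120 N, or if a joint passes its speed limit or range.

ROBOT

A 6-joint arm with a two-finger parallel gripper is mounted at the origin on the work surface. World frame = base frame: x ahead of the robot, y to its left, z up, the work surface at z = 0. Lengths are in m, angles in rad, forces in N, time in s.
With the tool pointing down it reaches from about 0.35 to 0.85 m from the base axis. Payload 8.1 kg.
Tool frame: the origin (TCP) lies at the centre of the arm's flange, where the gripper is bolted on; the fingertips stand 186 mm ahead of it and the grasp point (between the pads) lies 167 mm ahead of it; z points along the fingers, y is the line along which they close (so a half turn about z gives the same grasp; the last joint's range is limited). The gripper opens to 93 mm and grips with 3 to 60 N. Pads are 15 mm wide; open, the fingers measure 128 mm over their backs; the gripper's body (75 mm by 188 mm) begins 65 mm behind the grasp point.
Start: joints at [1.1, 0.13, 1.488, -0, 1.523, -0.085], TCP at [0.226, 0.556, 0.405] pointing down, gripper open.
Joint ranges: [-2.96, 2.96], [-0.89, 2.26], [0.02, 2.5], [-1.34, 4.48], [0, 2.73], [-2.66, 2.66]. Speed limits (rad/s): [2.39, 2.39, 2.79, 3.14, 3.14, 3.14].

INTERFACE

Orientations are given as a rotation vector (axis times angle).
In Python, from plant import read_state, read_camera, camera_params, robot gives the robot as it stands.
- The arm moves only by the tool carry_out, never from a script. Its argument "targets" is a list of rows, each an object of numbers: "hand": the opening in per cent of the stroke, from 0 (shut) to 100 (fully open); "x", "y", "z": the shift along the tool's x, y, z in m; "ax", "ay", "az": the turn, a rotation vector about the tool's x, y, z in rad. In form: [{"hand": .., "x": .., "y": .., "z": .., "ax": .., "ay": .., "az": ..}, ...]. A call has 1 to 8 rows; each row is the pose to reach, as a shift and turn from the pose commanded when the call began, along the tool's axes at that moment; what a row does not reach only later rows make up. A row lasts 1/8 s, in which the tool goes at most 62.5 mm and 10.7 degrees, less where a joint would pass 70% of its speed; a pose out of reach is approached as far as the arm can. A call with a gripper value outside its range is refused whole. The fingers move at their own pace and stop on an object; "newtons" is the grip in N (left out, the last holds). Time passes only in rows, so rows that repeat a pose let the fingers close. It gives the time, the measured TCP pose, the force, the opening and the grip force at its end, in the units of the state.
- read_state(): the state, without advancing time (a new reading comes with each control period).
- read_camera(name): name is "scene" or "top"; returns (picture, depth): 384x512x3 uint8, blue, green, red; 384x512 float32, m along the optical axis (not along the pixel's ray), 0 where there is no reading.
- camera_params(name): a dict with "fx", "fy", "cx", "cy" (pixels), "k1" (the pictures are not rectified: a ray, as slopes to the right and down, at radius r is drawn at 1 + k1 r^2 times it, then the intrinsics apply), "position" and "rotation" of the camera in the world. Camera axes: x right, y up, looking along -z (the intrinsics and any distortion apply to the point x, -y, -z); pixel columns grow to the right and rows downward; lengths in m; the calibration is good to about 2 mm. A picture is of the moment at which its call begins. camera_params takes no time and is no camera call.
- robot.close_job(): hands the job in; it is judged then, once.
The state is a dict: "t": time; "q": joint angles; "dq": joint speeds; "joint_torque": joint torques, N m; "tool_pos": TCP position; "orientation": TCP orientation; "force": force on the tool from outside, world axes, zero at the start; "wrist_torque": the same for the moment, N m; "opening": finger opening in m; "gripper_force": force on a finger pad.
Only numpy, scipy, OpenCV 4.12 (cv2) and the standard library are available. Lean on these libraries where they do the work, as an engineer would, in place of code of your own. Each camera call takes 0.05 s, during which the arm holds its last target. There are 200 camera calls.

## Working session

There is one attempt and no reset: what is moved stays moved. The work goes in short steps, Python scripts to look and compute and a tool call to move; the robot and the scene stay as the last step left them, time stands still between calls to the robot, and variables do not carry over. Pictures are saved under pics/ and viewed, at most 10 in all, crops included, and the job is handed in when it is done.

Besides the shell and the picture viewer there is one more tool, called after "Emit:" as name([rows], argument=value, ...), one row to a line, values as JSON. carry_out: Moves the arm, as the interface text tells. Its arguments: {"type":"object","properties":{"targets":{"type":"array","items":{"type":"object","properties":{"hand":{"type":"number"},"x":{"type":"number"},"y":{"type":"number"},"z":{"type":"number"},"ax":{"type":"number"},"ay":{"type":"number"},"az":{"type":"number"}}}},"newtons":{"type":"number"}},"required":["targets"]}

```bash
mkdir -p pics; ls; cat > h.py <<'E'
import numpy as np, cv2
from scipy.spatial.transform import Rotation as R
from plant import read_state, read_camera, camera_params, robot
def cloud(name, d):
    p=camera_params(name); v,u=np.mgrid[0:d.shape[0],0:d.shape[1]]
    K=np.array([[p['fx'],0,p['cx']],[0,p['fy'],p['cy']],[0,0,1.]])
    xy=cv2.undistortPoints(np.stack([u,v],-1).reshape(-1,1,2).astype(float),K,np.array([p['k1'],0,0,0.])).reshape(d.shape+(2,))
    c=np.stack([xy[...,0]*d,-xy[...,1]*d,-d],-1)
    Rm=np.array(p['rotation']); Rm=Rm if Rm.shape==(3,3) else R.from_rotvec(Rm).as_matrix()
    return c@Rm.T+np.array(p['position'])
E
python3 - <<'E'
from h import *
print(read_state()); 
for n in('scene','top'):
    print(camera_params(n)); a,d=read_camera(n); cv2.imwrite(f'pics/{n}0.png',a); np.savez(f'{n}0.npz',a=a,d=d)
E
```

```text
pics
{'t': 0.0, 'q': array([ 1.09960891e+00,  1.31153354e-01,  1.48926016e+00,  6.05531037e-06,
        1.52300410e+00, -8.54033875e-02]), 'dq': array([-0.00069382,  0.00258236, -0.00024942, -0.00059866,  0.00048583,
       -0.00039897]), 'joint_torque': array([ 1.02679242e-03, -5.59836388e+01, -4.91762674e+01,  7.67429033e-02,
        3.51214490e-02, -1.88934687e-04]), 'tool_pos': array([0.22564856, 0.55570823, 0.40370231]), 'orientation': array([-6.02140257e-01, -3.08282948e+00,  2.75329407e-03]), 'force': array([-0.14954938,  0.06481185, -0.29152815]), 'wrist_torque': array([0.02008499, 0.01592238, 0.02210948]), 'gripper_force': 0.0, 'opening': 0.0930161734880602}
{'fx': 393.8072468752947, 'fy': 393.8072468752947, 'cx': 253.6301393330025, 'cy': 194.69327332454915, 'k1': 0.014455214732777496, 'position': array([1.23326467, 0.10814855, 0.70799148]), 'rotation': array([0.61095527, 0.72784137, 1.63317045])}
{'fx': 433.02928993279295, 'fy': 433.02928993279295, 'cx': 259.8998665196969, 'cy': 191.47945275220513, 'k1': -0.070584868552306, 'position': array([ 0.52091523, -0.01323973,  1.15637272]), 'rotation': array([ 5.42113926e-02,  8.98558054e-05, -1.57106141e+00])}
```

View pics/top0.png

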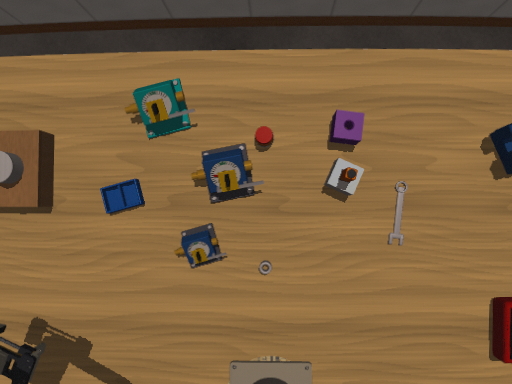

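View pics/scene0.png

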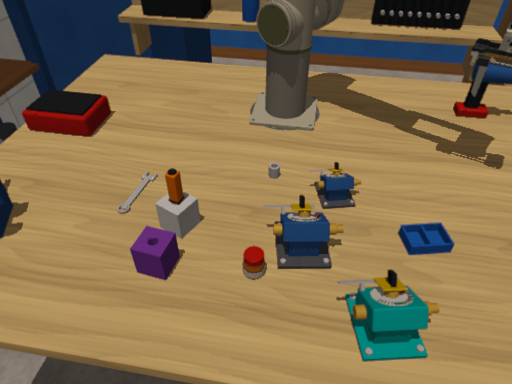

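Candidates for the valve: the large blue one at top (228,173), a small blue one (200,246) and a turquoise one (162,107). The description fits the large blue one. Candidates for the stand: the aluminium block at (346,177) and the purple one (348,127). I choose the aluminium block, which holds the orange driver.

```bash
python3 - <<'E'
from h import *
z=np.load('top0.npz');a,d=z['a'],z['d'];P=cloud('top',d)
c1=cv2.resize(a[130:220,180:280],None,fx=4,fy=4,interpolation=cv2.INTER_CUBIC)
c2=cv2.resize(a[130:220,300:400],None,fx=4,fy=4,interpolation=cv2.INTER_CUBIC)
cv2.imwrite('pics/crop.png',np.hstack([c1,c2]))
hsv=cv2.cvtColor(a,cv2.COLOR_BGR2HSV).astype(int);H,S,V=hsv[...,0],hsv[...,1],hsv[...,2]
v,u=np.mgrid[0:384,0:512]
roi=(u>185)&(u<275)&(v>135)&(v<210)
def st(n,m): 
    q=P[m]; print(n,m.sum(),u[m].mean().round(1),v[m].mean().round(1),np.median(q,0).round(4),q.min(0).round(3),q.max(0).round(3))
st('blue',roi&(H>100)&(H<125)&(S>120)&(V>40)); st('yellow',roi&(H>20)&(H<32)&(S>180)&(V>150)&(P[...,2]>.08))
m=roi&(P[...,2]>.115); st('tab',m)
def rect(n,m):
    m=cv2.morphologyEx(m.astype(np.uint8),cv2.MORPH_OPEN,np.ones((3,3)))
    c=max(cv2.findContours(m,0,2)[0],key=cv2.contourArea)
    q=np.array([P[p[0][1],p[0][0]] for p in c]); r=cv2.minAreaRect(q[:,:2].astype(np.float32)); print(n,r,q[:,2].mean())
roi2=(u>315)&(u<375)&(v>148)&(v<205)
rect('stand',roi2&(abs(P[...,2]-.08)<.006))
m=roi2&(P[...,2]>.155);st('handle',m);rect('handle',m)
m=roi&(P[...,2]>.004)&(P[...,2]<.02); st('foot',m); 
roi3=(u>195)&(u<262)&(v>138)&(v<208); m=roi3&(P[...,2]>.004); rect('valve foot',m)
z=np.load('scene0.npz');a,d=z['a'],z['d'];Ps=cloud('scene',d)
np.set_printoptions(suppress=True)
m=(u>290)&(u<315)&(v>190)&(v<225)&(Ps[...,2]>.115); q=Ps[m]; print('tab scene',m.sum(),np.median(q,0).round(4),q.min(0).round(4),q.max(0).round(4))
m=(u>160)&(u<190)&(v>160)&(v<205)&(Ps[...,2]>.09);q=Ps[m];print('handle scene',m.sum(),np.median(q,0).round(4),q.min(0).round(4),q.max(0).round(4))
E
```

```text
blue 709 223.3 164.5 [0.6323 0.1179 0.0933] [ 0.521 -0.013  0.045] [0.666 0.166 1.156]
yellow 1 221.0 172.0 [0.6043 0.1172 0.1131] [0.604 0.117 0.113] [0.604 0.117 0.113]
tab 81 226.9 177.3 [0.5767 0.0993 0.1296] [ 0.521 -0.013  0.117] [0.597 0.109 1.156]
stand ((0.5968137383460999, -0.1885325014591217), (0.07109910249710083, 0.07070816308259964), 65.76766967773438) 0.07941010560460832
handle 146 350.6 173.5 [ 0.5948 -0.1842  0.1666] [ 0.521 -0.202  0.157] [ 0.611 -0.013  1.156]
handle ((0.5967422127723694, -0.18687817454338074), (0.026574205607175827, 0.02607758529484272), 73.39990997314453) 0.16151052512614025
foot 799 231.6 176.4 [0.5671 0.0975 0.0115] [ 0.514 -0.011  0.004] [0.71  0.225 0.02 ]
valve foot ((0.6118513345718384, 0.10919348150491714), (0.14177890121936798, 0.16018064320087433), 12.402059555053711) 0.03562927426501794
tab scene 59 [0.5911 0.101  0.1232] [0.5716 0.0934 0.115 ] [1.2333 0.1081 0.708 ]
handle scene 463 [ 0.6061 -0.1834  0.1373] [ 0.5839 -0.2045  0.0902] [1.2333 0.1081 0.708 ]
```

View pics/crop.png

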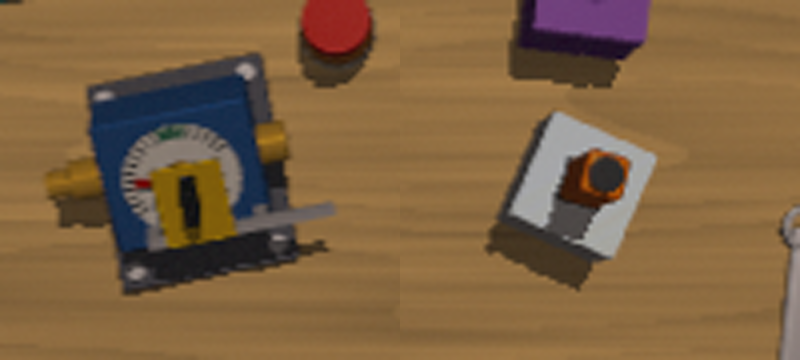

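The crop shows the large blue valve with its guard shut. The tab is at about (190,200) in the crop, the red pointer points left at (140,185), and the green is at (172,132). The aluminium stand holds the orange driver, whose button is at (608,175).

```bash
cat >> h.py <<'E'
np.set_printoptions(suppress=True,precision=4)
def ray(name,uv,z):
    p=camera_params(name);K=np.array([[p['fx'],0,p['cx']],[0,p['fy'],p['cy']],[0,0,1.]])
    x=cv2.undistortPoints(np.array(uv,float).reshape(-1,1,2),K,np.array([p['k1'],0,0,0.])).reshape(-1,2)
    w=np.c_[x[:,0],-x[:,1],-np.ones(len(x))]@R.from_rotvec(p['rotation']).as_matrix().T;o=np.array(p['position'])
    return o,w,o+w*((z-o[2])/w[:,2])[:,None]
def pix(name,X):
    p=camera_params(name);K=np.array([[p['fx'],0,p['cx']],[0,p['fy'],p['cy']],[0,0,1.]])
    c=(np.atleast_2d(X)-p['position'])@R.from_rotvec(p['rotation']).as_matrix()*[1,-1,-1]
    return cv2.projectPoints(c,np.zeros(3),np.zeros(3),K,np.array([p['k1'],0,0,0.]))[0].reshape(-1,2)
def go(grasp,M):   # shift/turn in tool axes to bring grasp point to 'grasp' with tool axes M (columns)
    s=read_state();M0=R.from_rotvec(s['orientation']).as_matrix()
    t=np.array(grasp)-.167*M[:,2]
    print('shift',M0.T@(t-s['tool_pos']),'turn',R.from_matrix(M0.T@M).as_rotvec(),'tcp',t,'| grasp now',s['tool_pos']+.167*M0[:,2],'t',s['t'])
E
python3 - <<'E'
from h import *
b=np.array([(103,97),(247,72),(280,240),(137,272)])/4+[180,130]
o,w,q=ray('top',b-.4,.014); print(q,q.mean(0))
v=(q[0]+q[3]-q[1]-q[2])[:2]; print('yaw from y',np.degrees(np.arctan2(-v[0],v[1])))
v=(q[0]+q[1]-q[2]-q[3])[:2]; print('yaw from x',np.degrees(np.arctan2(v[1],v[0])))
c=np.load('top0.npz');P=cloud('top',c['d']);d=c['d']
vv,uu=np.mgrid[0:384,0:512]
m=(d>0)&(uu>200)&(uu<255)&(vv>140)&(vv<205)
yaw=.192;Rz=R.from_euler('z',yaw).as_matrix();ctr=np.r_[q.mean(0)[:2],0]
L=(P-ctr)@Rz
n=np.array([-.5,0,.866]);h=(L-[0,0,.085])@n; us=(L-[0,0,.085])@[.866,0,.5]
for lo,hi in((-.003,.003),(.018,.026),(.04,.052)):
    k=m&(h>lo)&(h<hi)&(abs(us)<.045); print(lo,k.sum(),'up',np.percentile(us[k],[2,50,98]),'y',np.percentile(L[k][:,1],[2,50,98]),'h',np.median(h[k]))
k=m&(d>0)&(c['a'][...,2]>150)&(c['a'][...,1]<60); print('red',np.c_[us[k],L[k][:,1],h[k]])
hs=cv2.cvtColor(c['a'],cv2.COLOR_BGR2HSV);k=m&(hs[...,0]>50)&(hs[...,0]<85)&(hs[...,1]>100);print('green',us[k].mean(),L[k][:,1].mean(),k.sum())
E
```

```text
[[0.6608 0.1717 0.014 ]
 [0.677  0.0756 0.014 ]
 [0.5653 0.0535 0.014 ]
 [0.5442 0.1485 0.014 ]] [0.6119 0.1123 0.014 ]
yaw from y 11.037154861202719
yaw from x 11.233334293188264
-0.003 144 up [-0.0381  0.0254  0.0366] y [-0.0483 -0.0043  0.0507] h 0.001940031417928285
0.018 162 up [-0.0441 -0.0361  0.0076] y [-0.0637 -0.0135  0.0255] h 0.024579200129710065
0.04 21 up [-0.0209 -0.0036  0.0032] y [-0.0089 -0.005   0.001 ] h 0.049016135134873476
red []
green 0.022561665031196637 0.0017606856851433365 8
```

```bash
python3 - <<'E'
from h import *
yaw=.194;Rz=R.from_euler('z',yaw).as_matrix();ctr=np.array([.612,.1123,0.])
n=np.array([-.5,0,.866]);e=np.array([.866,0,.5])
vv,uu=np.mgrid[0:384,0:512]
def onface(name,m,h):   # rays of mask pixels cut with plane h above face -> (upslope,y)
    o,w,_=ray(name,np.c_[uu[m],vv[m]],0); o=(o-ctr)@Rz-[0,0,.085]; w=w@Rz
    X=o+w*((h-o@n)/(w@n))[:,None]; return np.c_[X@e,X[:,1]]
box={'top':(200,255,140,205),'scene':(270,340,190,245)}
for name in box:
    c=np.load(name+'0.npz');a=c['a'];hs=cv2.cvtColor(a,cv2.COLOR_BGR2HSV).astype(int);H,S,V=np.moveaxis(hs,2,0)
    x0,x1,y0,y1=box[name];m=(uu>x0)&(uu<x1)&(vv>y0)&(vv<y1)
    for nm,k,h in(('dial',m&(S<70)&(V>120),.001),('green',m&(H>45)&(H<90)&(S>90),.001),('red',m&((H<6)|(H>172))&(S>150)&(V>100),.006),('yellow',m&(H>18)&(H<32)&(S>190)&(V>110),.022),('black',m&(V<40),.048)):
        k=cv2.morphologyEx(k.astype(np.uint8),cv2.MORPH_CLOSE,np.ones((2,2)))
        N,lab,stt,_=cv2.connectedComponentsWithStats(k)
        if N<2: print(name,nm,'none'); continue
        for i in np.argsort(-stt[1:,4])[:2]+1:
            q=onface(name,lab==i,h);print(name,nm,stt[i],'min',q.min(0),'max',q.max(0),'mean',q.mean(0))
E
```

```text
top dial [212 164  29  23 202] min [-0.0406 -0.0355] max [0.0171 0.0345] mean [-0.0053  0.0023]
top dial [240 147   5   4  13] min [ 0.0425 -0.0595] max [ 0.0512 -0.05  ] mean [ 0.0471 -0.0553]
top green [221 163   5   3   8] min [ 0.0144 -0.0051] max [0.0191 0.0052] mean [0.0164 0.0007]
top red [215 176   3   2   5] min [-0.0126  0.021 ] max [-0.0094  0.0265] mean [-0.0111  0.0233]
top yellow [219 171  21  22 235] min [-0.0505 -0.0266] max [0.0037 0.0155] mean [-0.0219 -0.0064]
top yellow [246 162   6   7  39] min [ 0.0006 -0.0687] max [ 0.0188 -0.0553] mean [ 0.0096 -0.0621]
top black [212 189  38  12 242] min [-0.0589 -0.0494] max [-0.0342  0.0398] mean [-0.0476 -0.0076]
top black [226 175   5  13  48] min [-0.0262 -0.0118] max [ 0.0067 -0.0024] mean [-0.0097 -0.0071]
scene dial [289 215  28   7 102] min [-0.0403 -0.0331] max [0.0127 0.0272] mean [-0.0089 -0.0056]
scene dial [272 206  20   9  71] min [-0.1307 -0.0648] max [-0.0498 -0.0173] mean [-0.1091 -0.041 ]
scene green none
scene red [312 215   6   2   8] min [-0.019  0.018] max [-0.0103  0.0306] mean [-0.0126  0.025 ]
scene yellow [292 205  21   7 101] min [-0.0515 -0.0236] max [0.0065 0.0177] mean [-0.0201 -0.0035]
scene yellow [301 214   9   3  16] min [ 0.0313 -0.0147] max [0.0483 0.0044] mean [ 0.0434 -0.0055]
scene black [277 237  11   9  55] min [ 0.2654 -0.0822] max [ 0.3026 -0.0688] mean [ 0.287  -0.0763]
scene black [301 197   4  12  44] min [-0.0186 -0.0177] max [ 0.0837 -0.0011] mean [ 0.0324 -0.0099]
```

```bash
python3 - <<'E'
from h import *
yaw=.194;Rz=R.from_euler('z',yaw).as_matrix();ctr=np.array([.612,.1123,0.])
n=np.array([-.5,0,.866]);e=np.array([.866,0,.5])
vv,uu=np.mgrid[0:384,0:512]
box={'top':(200,255,140,205),'scene':(270,340,190,245)}
for name in box:
    c=np.load(name+'0.npz');a=c['a'];hs=cv2.cvtColor(a,cv2.COLOR_BGR2HSV).astype(int);H,S,V=np.moveaxis(hs,2,0)
    x0,x1,y0,y1=box[name];m=(uu>x0)&(uu<x1)&(vv>y0)&(vv<y1)&(c['d']>0)
    L=(cloud(name,c['d'])-ctr)@Rz
    k=m&(S<70)&(V>120)&(L[...,2]>.06)&(L[...,2]<.12)&(L[...,0]>-.05)&(abs(L[...,1])<.04);q=L[k]
    A=np.c_[q[:,0],np.ones(len(q))];s=np.linalg.lstsq(A,q[:,2],rcond=None)[0];print(name,'dial pts',len(q),'slope,z0',s,'x@z85',(.085-s[1])/s[0],'min',q.min(0),'max',q.max(0), 'med(z-.577x)',np.median(q[:,2]-.577*q[:,0]))
    g=m&(H>45)&(H<90)&(S>90)&(V>40);print('green',L[g].mean(0) if g.any() else 0)
    r=m&((H<8)|(H>172))&(S>130)&(V>80);print('red',L[r])
    t=m&(L[...,2]>.113)&(V<70);print('tab',L[t].mean(0),L[t].min(0),L[t].max(0))
    bl=m&(H>100)&(H<125)&(S>120);q=L[bl];print('blue',q.min(0),q.max(0))
E
```

```text
top dial pts 175 slope,z0 [0.5823 0.0928] x@z85 -0.013424611943771295 min [-0.0332 -0.0339  0.0712] max [0.0164 0.0358 0.1017] med(z-.577x) 0.09301523277153399
green [0.0155 0.0018 0.103 ]
red [[-0.0087  0.0267  0.0954]
 [-0.0087  0.0249  0.0901]
 [-0.0093  0.0222  0.0919]
 [-0.0108  0.0275  0.0925]
 [-0.0114  0.0249  0.0935]
 [-0.0116  0.0228  0.0906]
 [-0.0122  0.0204  0.0909]]
tab [-0.0299 -0.005   0.1242] [-0.0441 -0.009   0.1134] [-0.0134  0.0003  0.1341]
blue [-0.0475 -0.0487  0.0107] [0.0478 0.0491 0.1103]
scene dial pts 129 slope,z0 [0.3318 0.0935] x@z85 -0.025593932615762073 min [-0.0484 -0.0399  0.0706] max [0.0191 0.0274 0.1045] med(z-.577x) 0.09340176785252734
green 0
red [[-0.0122  0.024   0.0911]
 [-0.0116  0.0261  0.0917]
 [-0.0115  0.013   0.0889]
 [-0.0102  0.015   0.0901]
 [-0.0109  0.0173  0.0894]
 [-0.007   0.0187  0.0933]
 [-0.0092  0.0214  0.091 ]
 [-0.0074  0.0232  0.0928]
 [-0.0081  0.0256  0.092 ]
 [-0.018   0.0302  0.0821]]
tab [-0.0215 -0.0072  0.1225] [-0.0312 -0.0111  0.1132] [-0.0121 -0.0019  0.131 ]
blue [-0.1757 -0.0514  0.0077] [0.0501 0.1132 0.1071]
```

```bash
cat >> h.py <<'E'
YAW=.194;RZ=R.from_euler('z',YAW).as_matrix();O=np.array([.612,.1123,0])+RZ@[-.0137,.0007,0]
N_=RZ@[-.5,0,.866];E_=RZ@[.866,0,.5];Y_=RZ@[0,1.,0];FC=O+[0,0,.085]
MV=np.c_[-E_,Y_,-N_]   # tool pointing into the face, y along valve y
E
python3 - <<'E'
from h import *
print(FC,MV)
go(FC+.046*N_-.005*Y_+.08*N_,MV)
E
```

```text
[0.5984 0.1103 0.085 ] [[-0.8498 -0.1928  0.4906]
 [-0.167   0.9812  0.0964]
 [-0.5     0.     -0.866 ]]
shift [-0.3931 -0.3567  0.0656] turn [-0.1533 -0.5094 -0.5659] tcp [0.4556 0.0772 0.3387] | grasp now [0.2255 0.5555 0.2368] t 0.1
```

Emit:
carry_out([
  {"hand":45,"x":-0.393,"y":-0.357,"z":0.066,"ax":-0.153,"ay":-0.509,"az":-0.566},
  {"hand":45,"x":-0.393,"y":-0.357,"z":0.066,"ax":-0.153,"ay":-0.509,"az":-0.566},
  {"hand":45,"x":-0.393,"y":-0.357,"z":0.066,"ax":-0.153,"ay":-0.509,"az":-0.566},
  {"hand":45,"x":-0.393,"y":-0.357,"z":0.066,"ax":-0.153,"ay":-0.509,"az":-0.566},
  {"hand":45,"x":-0.393,"y":-0.357,"z":0.066,"ax":-0.153,"ay":-0.509,"az":-0.566},
  {"hand":45,"x":-0.393,"y":-0.357,"z":0.066,"ax":-0.153,"ay":-0.509,"az":-0.566},
  {"hand":45,"x":-0.393,"y":-0.357,"z":0.066,"ax":-0.153,"ay":-0.509,"az":-0.566},
  {"hand":45,"x":-0.393,"y":-0.357,"z":0.066,"ax":-0.153,"ay":-0.509,"az":-0.566},
])

```text
t: 1.1
tool_pos: [0.4407, 0.1067, 0.3429]
orientation: [-0.253, 2.606, 0.07]
force: [0.1, 0.9, 0.1]
opening: 0.0419
gripper_force: 0.0
```

```bash
python3 - <<'E'
from h import *
go(FC+.046*N_-.005*Y_+.03*N_,MV)
a,d=read_camera('scene');cv2.imwrite('pics/s1.png',cv2.resize(a[130:280,200:400],None,fx=4,fy=4))
E
```

```text
shift [-0.0056 -0.0318  0.0581] turn [ 0.0009  0.0019 -0.0006] tcp [0.4802 0.082  0.2954] | grasp now [0.5229 0.123  0.1984] t 1.1
```

View pics/s1.png

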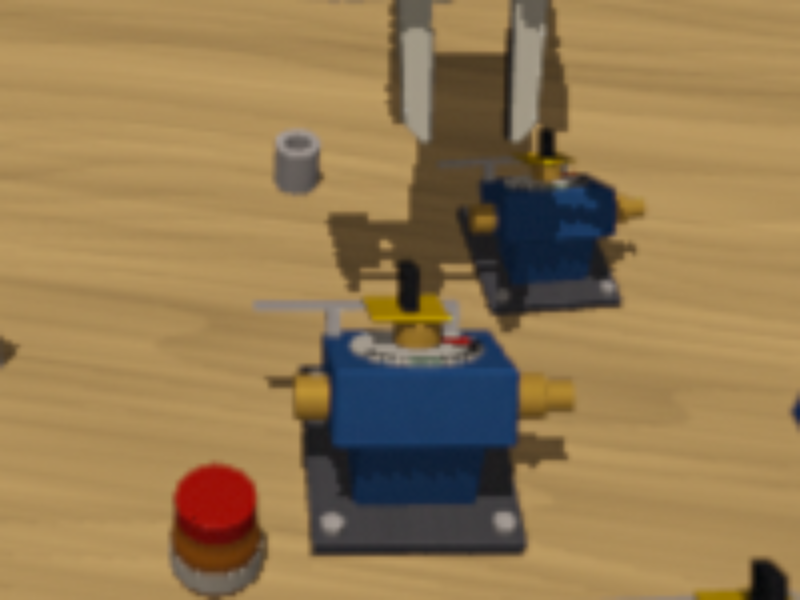

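The picture shows the fingers open behind and above the valve, with the tab at (408,285) in the crop. The tab stands clear.

Emit:
carry_out([
  {"hand":45,"x":-0.006,"y":-0.032,"z":0.058,"az":0},
  {"hand":45,"x":-0.006,"y":-0.032,"z":0.058,"az":0},
  {"hand":45,"x":-0.006,"y":-0.032,"z":0.058,"az":0},
])

```text
schema error: expected keys hand, x, y, z, ax, ay, az
```

```bash
python3 - <<'E'
from h import *
go(FC+.046*N_-.005*Y_,MV)
# measure tab y and fingers y again from both views
vv,uu=np.mgrid[0:384,0:512]
for name in('top','scene'):
    a,d=read_camera(name);np.savez(name+'1.npz',a=a,d=d);L=(cloud(name,d)-FC)@RZ
    h=(cloud(name,d)-FC)@N_; us=(cloud(name,d)-FC)@E_
    m=(d>0)&(h>.028)&(h<.052)&(abs(us)<.025)&(abs(L[...,1])<.03);print(name,m.sum(),'tab',us[m].min(),us[m].max(),L[m][:,1].min(),L[m][:,1].max(),h[m].max())
    m=(d>0)&(h>.055)&(h<.085)&(abs(us)<.04)&(abs(L[...,1])<.06);q=L[m][:,1]
    if m.any():print(name,'fingers',m.sum(),q.min(),q.max(),q[q<-.005].max(),q[q>-.005].min(),us[m].min(),us[m].max(),h[m].min())
E
```

```text
shift [-0.0053 -0.0238  0.087 ] turn [-0.0063  0.0013 -0.0037] tcp [0.4949 0.0849 0.2695] | grasp now [0.5253 0.1146 0.1975] t 1.15
top 54 tab -0.01027275634338003 0.015338868826471768 -0.009723346015496022 0.0008061215379409377 0.049231053874971134
scene 58 tab -0.008862760254994929 0.01570233763730693 -0.01219119661953541 -0.002709972544427691 0.046951108000517335
```

Emit:
carry_out([
  {"hand":45,"x":-0.005,"y":-0.015,"z":0.05,"ax":0,"ay":0,"az":0},
  {"hand":45,"x":-0.005,"y":-0.015,"z":0.05,"ax":0,"ay":0,"az":0},
  {"hand":45,"x":-0.005,"y":-0.015,"z":0.05,"ax":0,"ay":0,"az":0},
  {"hand":45,"x":-0.005,"y":-0.015,"z":0.05,"ax":0,"ay":0,"az":0},
])

```text
t: 1.75
tool_pos: [0.4721, 0.1007, 0.3043]
orientation: [-0.255, 2.603, 0.07]
force: [-0.2, 0.2, -0.3]
opening: 0.0416
gripper_force: 0.0
```

```bash
python3 - <<'E'
from h import *
go(FC+.046*N_-.006*Y_+.001*E_,MV)
E
```

```text
shift [-0.0001 -0.021   0.0398] turn [0.0017 0.0038 0.0011] tcp [0.4959 0.0841 0.27  ] | grasp now [0.5546 0.1172 0.16  ] t 1.75
```

Emit:
carry_out([
  {"hand":45,"x":0,"y":-0.021,"z":0.01,"ax":0.002,"ay":0.004,"az":0},
  {"hand":45,"x":0,"y":-0.021,"z":0.01,"ax":0.002,"ay":0.004,"az":0},
  {"hand":45,"x":0,"y":-0.021,"z":0.01,"ax":0.002,"ay":0.004,"az":0},
])

```text
t: 2.12
tool_pos: [0.4811, 0.0805, 0.2948]
orientation: [-0.253, 2.609, 0.067]
force: [0.2, -0.2, -0.4]
opening: 0.042
gripper_force: 0.0
```

```bash
python3 - <<'E'
from h import *
go(FC+.046*N_-.006*Y_+.001*E_,MV)
E
```

```text
shift [-0.0008  0.0007  0.0291] turn [-0.001  -0.0015 -0.0004] tcp [0.4959 0.0841 0.27  ] | grasp now [0.5628 0.0964 0.15  ] t 2.125
```

Next I descend, close, slide 62 mm along tool -y (the valve's -y) and open.

Emit:
carry_out([
  {"hand":45,"x":-0.001,"y":0,"z":0.029,"ax":0,"ay":0,"az":0},
  {"hand":45,"x":-0.001,"y":0,"z":0.029,"ax":0,"ay":0,"az":0},
  {"hand":2,"x":-0.001,"y":0,"z":0.029,"ax":0,"ay":0,"az":0},
  {"hand":2,"x":-0.001,"y":0,"z":0.029,"ax":0,"ay":0,"az":0},
  {"hand":2,"x":-0.001,"y":0,"z":0.029,"ax":0,"ay":0,"az":0},
  {"hand":2,"x":-0.001,"y":0,"z":0.029,"ax":0,"ay":0,"az":0},
], newtons=15)

```text
t: 2.88
tool_pos: [0.4963, 0.083, 0.2696]
orientation: [-0.253, 2.61, 0.067]
force: [-3.9, 1.2, 4.4]
opening: 0.0096
gripper_force: 15.0
```

Emit:
carry_out([
  {"hand":2,"x":0,"y":-0.01,"z":0,"ax":0,"ay":0,"az":0},
  {"hand":2,"x":0,"y":-0.02,"z":0,"ax":0,"ay":0,"az":0},
  {"hand":2,"x":0,"y":-0.03,"z":0,"ax":0,"ay":0,"az":0},
  {"hand":2,"x":0,"y":-0.04,"z":0,"ax":0,"ay":0,"az":0},
  {"hand":2,"x":0,"y":-0.048,"z":0,"ax":0,"ay":0,"az":0},
  {"hand":2,"x":0,"y":-0.052,"z":0,"ax":0,"ay":0,"az":0},
  {"hand":2,"x":0,"y":-0.055,"z":0,"ax":0,"ay":0,"az":0},
  {"hand":2,"x":0,"y":-0.055,"z":0,"ax":0,"ay":0,"az":0},
])

```text
t: 3.88
tool_pos: [0.5065, 0.0306, 0.2696]
orientation: [-0.254, 2.611, 0.073]
force: [-10.4, 15.4, 10.6]
opening: 0.0101
gripper_force: 15.0
```

Emit:
carry_out([
  {"hand":40,"x":0,"y":0.003,"z":0,"ax":0,"ay":0,"az":0},
  {"hand":40,"x":0,"y":0.003,"z":0,"ax":0,"ay":0,"az":0},
  {"hand":40,"x":0,"y":0.003,"z":0,"ax":0,"ay":0,"az":0},
  {"hand":40,"x":0,"y":0.003,"z":-0.05,"ax":0,"ay":0,"az":0},
  {"hand":40,"x":0,"y":0.003,"z":-0.1,"ax":0,"ay":0,"az":0},
  {"hand":40,"x":0.1,"y":0.003,"z":-0.15,"ax":0,"ay":0,"az":0},
  {"hand":40,"x":0.1,"y":0.003,"z":-0.15,"ax":0,"ay":0,"az":0},
])

```text
t: 4.75
tool_pos: [0.3632, -0.0005, 0.3495]
orientation: [-0.257, 2.625, 0.071]
force: [-52.4, -5.4, 43.8]
opening: 0.0368
gripper_force: 0.0
```

```bash
python3 - <<'E'
from h import *
ims=[]
for name in('top','scene'):
    a,d=read_camera(name);np.savez(name+'2.npz',a=a,d=d)
    u,v=pix(name,FC)[0];u,v=int(u),int(v);print(name,pix(name,FC)[0],u-40,v-40); ims.append(cv2.resize(a[v-40:v+40,u-40:u+40],None,fx=5,fy=5,interpolation=cv2.INTER_CUBIC))
cv2.imwrite('pics/v2.png',np.hstack(ims)); print(read_state()['tool_pos'])
E
```

```text
top [225.1486 175.2346] 185 135
scene [304.22   215.5889] 264 175
[ 0.3621 -0.0012  0.3444]
```

View pics/v2.png

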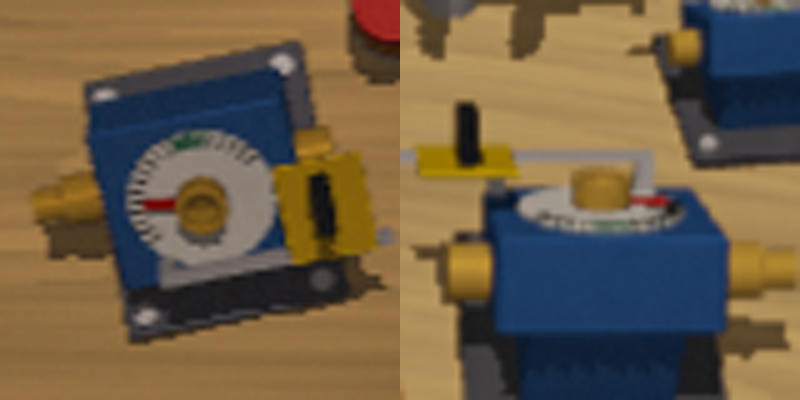

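The guard is fully aside. The brass spindle is in view at crop (202,206), the red pointer points left with its tip at (143,205), and the green is at (187,142).

```bash
cat >> h.py <<'E'
VV,UU=np.mgrid[0:384,0:512]
def onface(name,uv,h):
    o,w,_=ray(name,uv,0); X=o+w*((h-(o-FC)@N_)/(w@N_))[:,None]-FC; return np.c_[X@E_,X@Y_]
def spindle(tag):
    for name in('top','scene'):
        c=np.load(name+tag);a=c['a'];H,S,V=np.moveaxis(cv2.cvtColor(a,cv2.COLOR_BGR2HSV).astype(int),2,0)
        u,v=pix(name,FC)[0];m=np.hypot(UU-u,VV-v)<20
        k=m&(S<70)&(V>110); q=onface(name,np.c_[UU[k],VV[k]],.001); k2=np.abs(q[:,1])<.045
        (cx,cy),r=cv2.minEnclosingCircle(q[k2].astype(np.float32)); print(name,'dial c',cx,cy,r)
        r=m&((H<7)|(H>173))&(S>150)&(V>90)
        q=onface(name,np.c_[UU[r],VV[r]],.003);print(name,'red',r.sum(),q.mean(0),'spindle',1.75-np.arctan2(q[:,1].mean(),q[:,0].mean()))
        g=m&(H>45)&(H<90)&(S>80)&(V>40)
        if g.any():print('green',onface(name,np.c_[UU[g],VV[g]],.001).mean(0))
        b=m&(H>12)&(H<28)&(S>120)&(V>90)&(np.hypot(UU-u,VV-v)<11);q=onface(name,np.c_[UU[b],VV[b]],.012);print('brass',b.sum(),q.mean(0),q.min(0),q.max(0))
E
python3 - <<'E'
from h import *
spindle('2.npz')
E
```

```text
top dial c -0.005863500759005547 -0.0032078875228762627 0.04483256861567497
top red 12 [0.0053 0.0207] spindle 0.42897018476865045
green [0.0343 0.0011]
brass 86 [ 0.004  -0.0003] [-0.0109 -0.0125] [0.0199 0.0121]
scene dial c -0.027265259996056557 0.0012697847560048103 0.07715722173452377
scene red 10 [0.0053 0.0207] spindle 0.430444346822078
brass 104 [ 0.0122 -0.0038] [-0.0225 -0.0214] [0.0484 0.0138]
```

```bash
cat >> h.py <<'E'
def MD(deg): # tool down, y at world angle deg
    a=np.radians(deg);y=np.array([np.cos(a),np.sin(a),0]);z=np.array([0,0,-1.]);return np.c_[np.cross(y,z),y,z]
E
python3 - <<'E'
from h import *
print('q',read_state()['q'],read_state()['force'])
go([.597,-.187,.26],MD(72))
c=np.load('top2.npz');P=cloud('top',c['d']);m=(UU>315)&(UU<375)&(VV>148)&(VV<205)&(c['d']>0)&(P[...,2]<.3)
k=m&(P[...,2]>.157);q=P[k];print(k.sum(),q.mean(0),q.min(0),q.max(0),cv2.minAreaRect(q[:,:2].astype(np.float32)))
c=np.load('scene2.npz');P=cloud('scene',c['d']);m=(UU>150)&(UU<200)&(VV>160)&(VV<210)&(c['d']>0)&(P[...,2]>.095)&(P[...,2]<.16)
q=P[m];print(m.sum(),q.mean(0),cv2.minAreaRect(q[:,:2].astype(np.float32)));print(np.c_[q[::14]])
E
```

```text
q [-0.2611 -0.8903  2.4181  0.2355  1.1726 -2.0664] [-0.265  -0.0075 -0.7   ]
shift [-0.2113 -0.2269  0.0189] turn [0.1329 0.4847 0.4953] tcp [ 0.597 -0.187  0.427] | grasp now [0.4401 0.0152 0.1976] t 4.85
131 [ 0.5963 -0.1859  0.1656] [ 0.5835 -0.2018  0.1573] [ 0.6113 -0.172   0.1722] ((0.5966362953186035, -0.18684038519859314), (0.02639443427324295, 0.026107918471097946), 75.2428970336914)
330 [ 0.6045 -0.1848  0.1283] ((0.6035293936729431, -0.1847403347492218), (0.020055430009961128, 0.03331414610147476), 27.2453556060791)
[[ 0.5936 -0.1756  0.1596]
 [ 0.6042 -0.1767  0.1594]
 [ 0.6035 -0.1774  0.1558]
 [ 0.6061 -0.1789  0.1549]
 [ 0.6097 -0.18    0.1548]
 [ 0.6101 -0.1826  0.1519]
 [ 0.6092 -0.1858  0.1478]
 [ 0.6101 -0.1881  0.1453]
 [ 0.607  -0.1924  0.1392]
 [ 0.6084 -0.1946  0.1371]
 [ 0.6061 -0.1985  0.1316]
 [ 0.6036 -0.2026  0.1259]
 [ 0.5911 -0.1745  0.1196]
 [ 0.594  -0.1761  0.1188]
 [ 0.5951 -0.176   0.1167]
 [ 0.6009 -0.1762  0.1187]
 [ 0.6028 -0.1782  0.117 ]
 [ 0.6064 -0.1793  0.1169]
 [ 0.611  -0.1801  0.1178]
 [ 0.6098 -0.1835  0.1131]
 [ 0.6129 -0.1824  0.113 ]
 [ 0.6123 -0.1831  0.1094]
 [ 0.6114 -0.1815  0.1058]
 [ 0.6086 -0.1935  0.0951]]
```

Emit:
carry_out([
  {"hand":70,"x":-0.035,"y":-0.038,"z":0.003,"ax":0.022,"ay":0.08,"az":0.08},
  {"hand":70,"x":-0.07,"y":-0.076,"z":0.006,"ax":0.044,"ay":0.16,"az":0.16},
  {"hand":70,"x":-0.105,"y":-0.114,"z":0.01,"ax":0.066,"ay":0.24,"az":0.24},
  {"hand":70,"x":-0.14,"y":-0.152,"z":0.013,"ax":0.088,"ay":0.32,"az":0.32},
  {"hand":70,"x":-0.175,"y":-0.19,"z":0.016,"ax":0.11,"ay":0.4,"az":0.4},
  {"hand":70,"x":-0.211,"y":-0.227,"z":0.019,"ax":0.133,"ay":0.485,"az":0.46},
  {"hand":70,"x":-0.211,"y":-0.227,"z":0.019,"ax":0.133,"ay":0.485,"az":0.46},
  {"hand":70,"x":-0.211,"y":-0.227,"z":0.019,"ax":0.133,"ay":0.485,"az":0.46},
])

```text
t: 5.85
tool_pos: [0.5982, -0.1857, 0.4345]
orientation: [0.434, 3.097, -0.013]
force: [-0.5, -0.1, -0.8]
opening: 0.0648
gripper_force: 0.0
```

```bash
python3 - <<'E'
from h import *
print('q',read_state()['q'],read_state()['force'])
go([.597,-.187,.128],MD(74))
E
```

```text
q [-0.3814  0.1829  1.3763 -0.0048  1.5662 -1.6736] [-0.5151 -0.1424 -0.8062]
shift [ 0.0029 -0.0007  0.1395] turn [-0.0064  0.0155  0.0006] tcp [ 0.597 -0.187  0.295] | grasp now [ 0.6003 -0.1875  0.2675] t 5.85
```

Emit:
carry_out([
  {"hand":70,"x":0.003,"y":-0.001,"z":0.04,"ax":-0.006,"ay":0.015,"az":0},
  {"hand":70,"x":0.003,"y":-0.001,"z":0.08,"ax":-0.006,"ay":0.015,"az":0},
  {"hand":70,"x":0.003,"y":-0.001,"z":0.12,"ax":-0.006,"ay":0.015,"az":0},
  {"hand":70,"x":0.003,"y":-0.001,"z":0.139,"ax":-0.006,"ay":0.015,"az":0},
  {"hand":70,"x":0.003,"y":-0.001,"z":0.139,"ax":-0.006,"ay":0.015,"az":0},
  {"hand":10,"x":0.003,"y":-0.001,"z":0.139,"ax":-0.006,"ay":0.015,"az":0},
  {"hand":10,"x":0.003,"y":-0.001,"z":0.139,"ax":-0.006,"ay":0.015,"az":0},
  {"hand":10,"x":0.003,"y":-0.001,"z":0.139,"ax":-0.006,"ay":0.015,"az":0},
], newtons=50)

```text
t: 6.85
tool_pos: [0.5969, -0.1876, 0.2973]
orientation: [0.437, 3.109, -0.002]
force: [0.6, 0.0, -0.5]
opening: 0.04
gripper_force: 0.0
```

Emit:
carry_out([
  {"hand":10,"x":0,"y":0,"z":0,"ax":0,"ay":0,"az":0},
  {"hand":10,"x":0,"y":0,"z":0,"ax":0,"ay":0,"az":0},
  {"hand":10,"x":0,"y":0,"z":0,"ax":0,"ay":0,"az":0},
])

```text
t: 7.22
tool_pos: [0.5966, -0.1875, 0.2963]
orientation: [0.437, 3.111, -0.001]
force: [-0.8, 0.4, 2.1]
opening: 0.0259
gripper_force: 50.0
```

```bash
python3 - <<'E'
from h import *
s=read_state();print(s['opening'],s['gripper_force'],s['force'])
go([.597,-.187,.128],MD(74))
E
```

```text
0.025870290626148002 49.989681243896484 [-0.7628  0.4403  2.1425]
shift [-0.0002  0.0005  0.0013] turn [-0.0009  0.0004  0.0002] tcp [ 0.597 -0.187  0.295] | grasp now [ 0.5967 -0.1876  0.1293] t 7.225
```

Emit:
carry_out([
  {"hand":10,"x":0,"y":0,"z":-0.02,"ax":0,"ay":0,"az":0},
  {"hand":10,"x":0,"y":0,"z":-0.05,"ax":0,"ay":0,"az":0},
  {"hand":10,"x":0,"y":0,"z":-0.09,"ax":0,"ay":0,"az":0},
  {"hand":10,"x":0,"y":0,"z":-0.13,"ax":0,"ay":0,"az":0},
  {"hand":10,"x":0,"y":0,"z":-0.15,"ax":0,"ay":0,"az":0},
  {"hand":10,"x":0,"y":0,"z":-0.15,"ax":0,"ay":0,"az":0},
  {"hand":10,"x":0,"y":0,"z":-0.15,"ax":0,"ay":0,"az":0},
])

```text
t: 8.1
tool_pos: [0.5963, -0.1872, 0.444]
orientation: [-0.437, -3.108, 0.0]
force: [-0.3, 0.5, -2.7]
opening: 0.0257
gripper_force: 50.0
```

```bash
python3 - <<'E'
from h import *
s=read_state();M=R.from_rotvec(s['orientation']).as_matrix();print(s['tool_pos'],s['opening'])
tip=s['tool_pos']+.2863*M[:,2];u,v=pix('scene',tip)[0];print(tip,u,v)
a,d=read_camera('scene');np.savez('scene3.npz',a=a,d=d);u,v=int(u),int(v);print(u-25,v-40)
cv2.imwrite('pics/s3.png',cv2.resize(a[v-40:v+20,u-30:u+30],None,fx=10,fy=10,interpolation=cv2.INTER_CUBIC))
E
```

```text
[ 0.5963 -0.1872  0.444 ] 0.025732145230965228
[ 0.5955 -0.1871  0.1577] 172.81606121619046 174.60885606023427
147 134
```

View pics/s3.png

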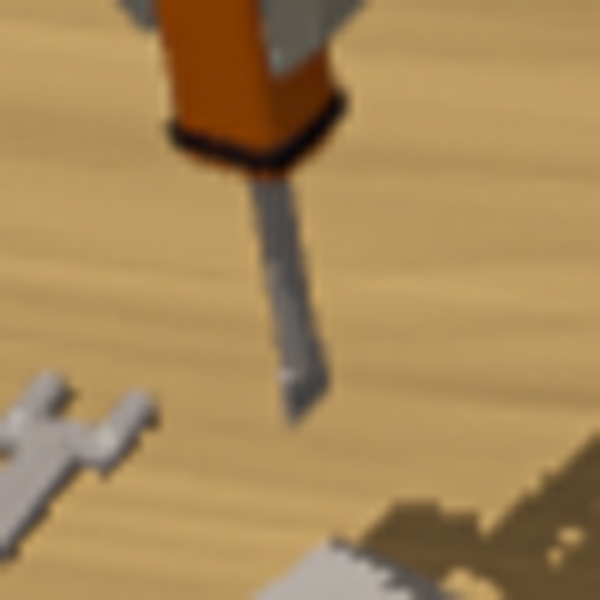

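The blade shows at crop (290–328, 385–425). Its edge is parallel to the gripped face, so the blade lies along tool x. The tip midpoint (309,405) agrees with the prediction (308,406).

```bash
cat >> h.py <<'E'
LT=.2863
def MF(phi): y=np.cos(phi)*E_+np.sin(phi)*Y_; return np.c_[np.cross(y,-N_),y,-N_]
def gotip(tip,M): go(np.array(tip)-(LT-.167)*M[:,2],M); s=read_state();M0=R.from_rotvec(s['orientation']).as_matrix(); t=s['tool_pos']+LT*M0[:,2]-FC; print('tip in face: up %.4f y %.4f h %.4f'%(t@E_,t@Y_,t@N_),'axis err',M0[:,2]+N_,'y angle',np.arctan2(M0[:,1]@Y_,M0[:,1]@E_),'F(E,Y,N)',s['force']@np.c_[E_,Y_,N_],'Tq',s['wrist_torque']@np.c_[E_,Y_,N_],'q',s['q'],'op',s['opening'])
E
python3 - <<'E'
from h import *
gotip([.596,-.187,.187],MD(-3))
E
```

```text
shift [ 0.0004  0.0001 -0.0298] turn [-0.0028 -0.0028  1.3441] tcp [ 0.596  -0.187   0.4733] | grasp now [ 0.5956 -0.1871  0.2765] t 8.15
tip in face: up -0.0163 y -0.2912 h 0.0927 axis err [-0.4942 -0.0958 -0.134 ] y angle 1.1537546412852058 F(E,Y,N) [-0.062  -0.2305 -1.42  ] Tq [ 0.0165  0.0557 -0.0032] q [-0.386   0.1869  1.3556 -0.0008  1.6026 -1.6777] op 0.025818411571962224
```

Emit:
carry_out([
  {"hand":10,"x":0,"y":0,"z":-0.01,"ax":0,"ay":0,"az":0.17},
  {"hand":10,"x":0,"y":0,"z":-0.02,"ax":0,"ay":0,"az":0.34},
  {"hand":10,"x":0,"y":0,"z":-0.03,"ax":0,"ay":0,"az":0.51},
  {"hand":10,"x":0,"y":0,"z":-0.03,"ax":0,"ay":0,"az":0.68},
  {"hand":10,"x":0,"y":0,"z":-0.03,"ax":0,"ay":0,"az":0.85},
  {"hand":10,"x":0,"y":0,"z":-0.03,"ax":0,"ay":0,"az":1.02},
  {"hand":10,"x":0,"y":0,"z":-0.03,"ax":0,"ay":0,"az":1.19},
  {"hand":10,"x":0,"y":0,"z":-0.03,"ax":0,"ay":0,"az":1.34},
])

```text
t: 9.15
tool_pos: [0.5964, -0.1872, 0.4736]
orientation: [-2.278, -2.159, 0.003]
force: [0.2, 0.0, -1.8]
opening: 0.0258
gripper_force: 50.0
```

```bash
python3 - <<'E'
from h import *
gotip(FC+.002*E_+.07*N_,MF(-.25))
E
```

```text
shift [ 0.254  -0.1847  0.0798] turn [-0.511   0.1286  0.0021] tcp [0.4253 0.0763 0.3946] | grasp now [ 0.5958 -0.1871  0.3066] t 9.15
tip in face: up -0.0011 y -0.2913 h 0.1187 axis err [-0.4941 -0.0958 -0.134 ] y angle -0.2845111798626609 F(E,Y,N) [-0.7329 -0.0264 -1.6993] Tq [-0.0868  0.0637 -0.0269] q [-0.3859  0.1828  1.3061 -0.0008  1.6562 -0.3325] op 0.025847672136269557
```

Emit:
carry_out([
  {"hand":10,"x":0.04,"y":-0.029,"z":0.012,"ax":-0.08,"ay":0.02,"az":0},
  {"hand":10,"x":0.08,"y":-0.058,"z":0.025,"ax":-0.16,"ay":0.04,"az":0},
  {"hand":10,"x":0.12,"y":-0.087,"z":0.037,"ax":-0.24,"ay":0.06,"az":0},
  {"hand":10,"x":0.16,"y":-0.116,"z":0.05,"ax":-0.32,"ay":0.08,"az":0},
  {"hand":10,"x":0.2,"y":-0.145,"z":0.062,"ax":-0.4,"ay":0.1,"az":0},
  {"hand":10,"x":0.254,"y":-0.185,"z":0.08,"ax":-0.511,"ay":0.129,"az":0.002},
  {"hand":10,"x":0.254,"y":-0.185,"z":0.08,"ax":-0.511,"ay":0.129,"az":0.002},
  {"hand":10,"x":0.254,"y":-0.185,"z":0.08,"ax":-0.511,"ay":0.129,"az":0.002},
])

```text
t: 10.15
tool_pos: [0.4238, 0.0756, 0.3952]
orientation: [2.021, 1.926, 0.634]
force: [0.4, -0.4, 0.3]
opening: 0.0256
gripper_force: 50.0
```

```bash
python3 - <<'E'
from h import *
gotip(FC+.002*E_+.03*N_,MF(-.25))
E
```

```text
shift [0.0006 0.0009 0.0414] turn [ 0.0012 -0.0021  0.0071] tcp [0.4449 0.0802 0.3599] | grasp now [0.5059 0.092  0.2507] t 10.15
tip in face: up 0.0014 y 0.0000 h 0.0714 axis err [0.0011 0.002  0.0008] y angle -0.2428940017109847 F(E,Y,N) [ 0.4353 -0.5059  0.0817] Tq [-0.0529  0.3766  0.0197] q [ 0.0168 -0.6519  2.2031  0.1026  1.0744  0.0402] op 0.02556796704901581
```

Emit:
carry_out([
  {"hand":10,"x":0.001,"y":0.001,"z":0.02,"ax":0,"ay":0,"az":0.007},
  {"hand":10,"x":0.001,"y":0.001,"z":0.041,"ax":0,"ay":0,"az":0.007},
  {"hand":10,"x":0.001,"y":0.001,"z":0.046,"ax":0,"ay":0,"az":0.007},
  {"hand":10,"x":0.001,"y":0.001,"z":0.046,"ax":0,"ay":0,"az":0.007},
  {"hand":10,"x":0.001,"y":0.001,"z":0.046,"ax":0,"ay":0,"az":0.007},
])

```text
t: 10.78
tool_pos: [0.448, 0.0803, 0.3577]
orientation: [2.03, 1.916, 0.638]
force: [-0.5, -0.3, -0.6]
opening: 0.0257
gripper_force: 50.0
```

```bash
python3 - <<'E'
from h import *
gotip(FC+.002*E_+.005*N_,MF(-.25))
ims=[]
for name in('scene','top'):
    a,d=read_camera(name);np.savez(name+'4.npz',a=a,d=d)
    u,v=pix(name,FC)[0];u,v=int(u),int(v)
    im=cv2.resize(a[v-30:v+20,u-25:u+25],None,fx=8,fy=8,interpolation=cv2.INTER_CUBIC)
    s=read_state();M0=R.from_rotvec(s['orientation']).as_matrix();t=s['tool_pos']+LT*M0[:,2]
    for X in(t,t+.007*M0[:,0],t-.007*M0[:,0],FC+.016*N_):print(name,((pix(name,X)[0]-[u-25,v-30])*8+4).round())
    ims.append(im)
cv2.imwrite('pics/v4.png',np.hstack(ims))
E
```

```text
shift [ 0.     -0.0017  0.0215] turn [ 0.0037 -0.0017 -0.0019] tcp [0.4572 0.0826 0.3383] | grasp now [0.5305 0.0967 0.2134] t 10.775
tip in face: up 0.0047 y -0.0002 h 0.0265 axis err [0.0033 0.0014 0.002 ] y angle -0.2518704511294728 F(E,Y,N) [-0.7294 -0.2052 -0.244 ] Tq [-0.0435  0.3717  0.0305] q [ 0.0294 -0.5421  2.2032  0.1017  0.9613  0.051 ] op 0.025671516890293053
scene [210. 160.]
scene [235. 161.]
scene [184. 159.]
scene [207. 193.]
top [201. 270.]
top [178. 269.]
top [224. 271.]
top [205. 268.]
```

View pics/v4.png

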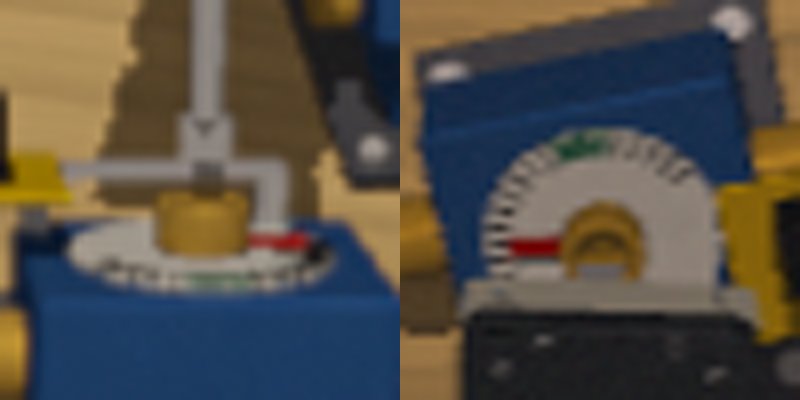

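The scene crop shows the blade centred just above the brass well (blade x≈208, spindle x≈202). The top crop shows the brass at x≈604 against the predicted 605. The alignment is good enough to go into the well.

Emit:
carry_out([
  {"hand":10,"x":-0.001,"y":-0.002,"z":0.003,"ax":0.003,"ay":-0.002,"az":0},
  {"hand":10,"x":-0.001,"y":-0.002,"z":0.006,"ax":0.003,"ay":-0.002,"az":0},
  {"hand":10,"x":-0.001,"y":-0.002,"z":0.01,"ax":0.003,"ay":-0.002,"az":0},
  {"hand":10,"x":-0.001,"y":-0.002,"z":0.013,"ax":0.003,"ay":-0.002,"az":0},
  {"hand":10,"x":-0.001,"y":-0.002,"z":0.015,"ax":0.003,"ay":-0.002,"az":0},
  {"hand":10,"x":-0.001,"y":-0.002,"z":0.015,"ax":0.003,"ay":-0.002,"az":0},
])

```text
t: 11.62
tool_pos: [0.4532, 0.0814, 0.3423]
orientation: [2.032, 1.918, 0.633]
force: [0.0, -0.3, -2.2]
opening: 0.0255
gripper_force: 50.0
```

```bash
python3 - <<'E'
from h import *
gotip(FC+.002*E_+.005*N_,MF(-.25))
E
```

```text
shift [0.0008 0.0014 0.0056] turn [-0.0008 -0.     -0.0015] tcp [0.4572 0.0826 0.3383] | grasp now [0.535  0.0975 0.1977] t 11.625
tip in face: up 0.0002 y -0.0004 h 0.0106 axis err [-0.0007  0.0001 -0.0004] y angle -0.25152015060243593 F(E,Y,N) [-1.1443 -0.3276 -1.8968] Tq [-0.029   0.4861  0.0554] q [ 0.0325 -0.5079  2.2081  0.1008  0.9267  0.0506] op 0.025482473756502283
```

Emit:
carry_out([
  {"hand":10,"x":0,"y":0.0015,"z":0.001,"ax":0,"ay":0,"az":0},
  {"hand":10,"x":0,"y":0.0015,"z":0.002,"ax":0,"ay":0,"az":0},
  {"hand":10,"x":0,"y":0.0015,"z":0.003,"ax":0,"ay":0,"az":0},
  {"hand":10,"x":0,"y":0.0015,"z":0.003,"ax":0,"ay":0,"az":0},
])

```text
t: 12.12
tool_pos: [0.456, 0.0815, 0.3406]
orientation: [2.032, 1.918, 0.633]
force: [-1.0, 0.0, -1.0]
opening: 0.0259
gripper_force: 50.0
```

```bash
python3 - <<'E'
from h import *
gotip(FC+.002*E_+.005*N_,MF(-.25))
E
```

```text
shift [ 0.0008 -0.0001  0.0027] turn [-0.0005 -0.     -0.0015] tcp [0.4572 0.0826 0.3383] | grasp now [0.5378 0.0977 0.1959] t 12.125
tip in face: up 0.0018 y -0.0008 h 0.0077 axis err [-0.0005  0.0001 -0.0003] y angle -0.2514841290740336 F(E,Y,N) [-1.3255  0.2184 -0.4355] Tq [-0.0234  0.4613  0.0263] q [ 0.0327 -0.4966  2.2037  0.1012  0.9195  0.0499] op 0.025886931870289336
```

Emit:
carry_out([
  {"hand":10,"x":0,"y":0,"z":0.001,"ax":0,"ay":0,"az":0},
  {"hand":10,"x":0,"y":0,"z":0.002,"ax":0,"ay":0,"az":0},
  {"hand":10,"x":0,"y":0,"z":0.003,"ax":0,"ay":0,"az":0},
  {"hand":10,"x":0,"y":0,"z":0.003,"ax":0,"ay":0,"az":0},
])

```text
t: 12.62
tool_pos: [0.4575, 0.0818, 0.338]
orientation: [2.032, 1.918, 0.633]
force: [-0.8, -0.4, -1.2]
opening: 0.0257
gripper_force: 50.0
```

```bash
python3 - <<'E'
from h import *
gotip(FC+.002*E_+.005*N_,MF(-.25))
E
```

```text
shift [ 0.0008 -0.0001 -0.0003] turn [-0.0006 -0.     -0.0015] tcp [0.4572 0.0826 0.3383] | grasp now [0.5393 0.0979 0.1933] t 12.625
tip in face: up 0.0018 y -0.0008 h 0.0047 axis err [-0.0005  0.0001 -0.0003] y angle -0.2515557574996385 F(E,Y,N) [-1.374  -0.2458 -0.5791] Tq [-0.0202  0.4255  0.0192] q [ 0.0333 -0.4888  2.2033  0.1014  0.9121  0.0499] op 0.025717685559601928
```

Emit:
carry_out([
  {"hand":10,"x":0,"y":0,"z":0.001,"ax":0,"ay":0,"az":0},
  {"hand":10,"x":0,"y":0,"z":0.002,"ax":0,"ay":0,"az":0},
  {"hand":10,"x":0,"y":0,"z":0.003,"ax":0,"ay":0,"az":0},
  {"hand":10,"x":0,"y":0,"z":0.003,"ax":0,"ay":0,"az":0},
])

```text
t: 13.12
tool_pos: [0.4588, 0.0821, 0.337]
orientation: [2.031, 1.919, 0.632]
force: [-18.0, -4.0, 16.5]
opening: 0.0258
gripper_force: 50.0
```

```bash
python3 - <<'E'
from h import *
gotip(FC+.002*E_+.005*N_,MF(-.25))
E
```

```text
shift [ 0.0006 -0.0008 -0.0018] turn [-0.0006  0.0001 -0.0008] tcp [0.4572 0.0826 0.3383] | grasp now [0.5407 0.0982 0.1923] t 13.125
tip in face: up 0.0025 y -0.0008 h 0.0031 axis err [-0.0005 -0.     -0.0003] y angle -0.2508393664081043 F(E,Y,N) [-7.7146 -0.5053 23.4869] Tq [ 0.0436  2.6304 -0.015 ] q [ 0.0341 -0.4828  2.2011  0.1011  0.9083  0.0497] op 0.025835515813633116
```

Emit:
carry_out([
  {"hand":10,"x":0,"y":-0.0003,"z":-0.001,"ax":0,"ay":0,"az":0.08},
  {"hand":10,"x":0,"y":-0.0003,"z":-0.001,"ax":0,"ay":0,"az":0.16},
  {"hand":10,"x":0,"y":-0.0003,"z":-0.001,"ax":0,"ay":0,"az":0.24},
  {"hand":10,"x":0,"y":-0.0003,"z":-0.001,"ax":0,"ay":0,"az":0.32},
  {"hand":10,"x":0,"y":-0.0003,"z":-0.001,"ax":0,"ay":0,"az":0.4},
  {"hand":10,"x":0,"y":-0.0003,"z":-0.001,"ax":0,"ay":0,"az":0.4},
])

```text
t: 13.88
tool_pos: [0.458, 0.0822, 0.3369]
orientation: [2.437, 1.515, 0.718]
force: [-9.8, -1.8, 8.7]
opening: 0.0259
gripper_force: 50.0
```

```bash
python3 - <<'E'
from h import *
gotip(FC+.002*E_+.005*N_,MF(-.65))
for n in('scene','top'):
    a,d=read_camera(n);np.savez(n+'5.npz',a=a,d=d)
spindle('5.npz')
E
```

```text
shift [ 0.0005 -0.0003 -0.0015] turn [-0.0009  0.     -0.0024] tcp [0.4572 0.0826 0.3383] | grasp now [0.5398 0.0983 0.1922] t 13.875
tip in face: up 0.0017 y -0.0004 h 0.0035 axis err [-0.0007  0.0004 -0.0004] y angle -0.6523786610156636 F(E,Y,N) [-4.2648  0.155  12.5318] Tq [0.3127 1.6447 0.1062] q [ 0.0341 -0.4854  2.203   0.1016  0.9092  0.451 ] op 0.025908315603640566
top dial c -0.00023738369054626673 -0.004267371725291014 0.04026045650243759
top red 12 [0.011  0.0192] spindle 0.7005810515505146
green [0.0343 0.0011]
brass 35 [0.0105 0.0024] [-0.006  -0.0118] [0.0194 0.0115]
scene dial c -0.07769735157489777 0.009678252972662449 0.12722451984882355
scene red 11 [0.0101 0.0191] spindle 0.6651676468100096
brass 78 [ 0.0191 -0.0039] [-0.0225 -0.0169] [0.0484 0.0123]
```

Emit:
carry_out([
  {"hand":10,"x":0,"y":0,"z":0,"ax":0,"ay":0,"az":0.14},
  {"hand":10,"x":0,"y":0,"z":0,"ax":0,"ay":0,"az":0.28},
  {"hand":10,"x":0,"y":0,"z":0,"ax":0,"ay":0,"az":0.42},
  {"hand":10,"x":0,"y":0,"z":0,"ax":0,"ay":0,"az":0.56},
  {"hand":10,"x":0,"y":0,"z":0,"ax":0,"ay":0,"az":0.7},
  {"hand":10,"x":0,"y":0,"z":0,"ax":0,"ay":0,"az":0.84},
  {"hand":10,"x":0,"y":0,"z":0,"ax":0,"ay":0,"az":0.96},
  {"hand":10,"x":0,"y":0,"z":0,"ax":0,"ay":0,"az":0.96},
])

```text
t: 14.98
tool_pos: [0.4579, 0.0825, 0.3369]
orientation: [-2.968, -0.226, -0.79]
force: [-11.5, 0.8, 8.3]
opening: 0.0257
gripper_force: 50.0
```

```bash
python3 - <<'E'
from h import *
gotip(FC+.002*E_+.005*N_,MF(-1.61))
for n in('scene','top'):
    a,d=read_camera(n);np.savez(n+'6.npz',a=a,d=d)
spindle('6.npz')
E
```

```text
shift [ 0.0001 -0.0003 -0.0015] turn [-0.0013  0.0011 -0.003 ] tcp [0.4572 0.0826 0.3383] | grasp now [0.5396 0.0987 0.1921] t 14.975
tip in face: up 0.0015 y 0.0001 h 0.0035 axis err [-0.0012  0.0011 -0.0006] y angle -1.613027149948195 F(E,Y,N) [-5.4843  2.9842 12.7354] Tq [0.9169 1.8902 0.0194] q [ 0.0345 -0.4855  2.2031  0.1022  0.9097  1.4116] op 0.025714271554053095
top dial c -0.008260208182036877 0.001824005856178701 0.04716263338923454
top red 8 [0.0225 0.0041] spindle 1.5703983526380865
green [0.0343 0.0011]
brass 58 [ 0.0063 -0.0009] [-0.0087 -0.0131] [0.0194 0.0115]
scene dial c -0.07769735157489777 0.009678252972662449 0.12722451984882355
scene red 6 [0.0246 0.0025] spindle 1.6483778557390736
brass 85 [ 0.0153 -0.0044] [-0.0225 -0.0214] [0.048  0.0123]
```

Emit:
carry_out([
  {"hand":10,"x":0,"y":0,"z":0,"ax":0,"ay":0,"az":0.06},
  {"hand":10,"x":0,"y":0,"z":0,"ax":0,"ay":0,"az":0.12},
  {"hand":10,"x":0,"y":0,"z":0,"ax":0,"ay":0,"az":0.12},
  {"hand":10,"x":0,"y":0,"z":-0.001,"ax":0,"ay":0,"az":0.04},
  {"hand":10,"x":0,"y":0,"z":-0.003,"ax":0,"ay":0,"az":0.04},
  {"hand":10,"x":0,"y":0,"z":-0.01,"ax":0,"ay":0,"az":0.04},
  {"hand":10,"x":0,"y":0,"z":-0.03,"ax":0,"ay":0,"az":0.04},
  {"hand":10,"x":0,"y":0,"z":-0.05,"ax":0,"ay":0,"az":0.04},
])

```text
t: 16.08
tool_pos: [0.4333, 0.0769, 0.3804]
orientation: [-2.964, -0.166, -0.788]
force: [1.1, -0.3, -1.1]
opening: 0.0258
gripper_force: 50.0
```

```bash
python3 - <<'E'
from h import *
gotip(FC+.0*E_+.08*N_,MF(-1.61))
for n in('scene','top'):
    a,d=read_camera(n);np.savez(n+'7.npz',a=a,d=d)
spindle('7.npz')
cv2.imwrite('pics/v7.png',np.hstack([cv2.resize(np.load(n+'7.npz')['a'][v-25:v+25,u-25:u+25],None,fx=8,fy=8,interpolation=cv2.INTER_CUBIC) for n,u,v in(('top',225,175),('scene',304,215))]))
E
```

```text
shift [-0.0019 -0.0008 -0.0263] turn [ 0.0005  0.0002 -0.0428] tcp [0.4187 0.075  0.4022] | grasp now [0.5152 0.093  0.2357] t 16.075
tip in face: up 0.0017 y -0.0011 h 0.0537 axis err [-0.0001 -0.0005 -0.0001] y angle -1.6527844786892996 F(E,Y,N) [ 0.3077 -0.491  -1.4887] Tq [-0.0018  0.4766 -0.0209] q [ 0.0217 -0.609   2.2036  0.0994  1.0321  1.4521] op 0.02577798634394858
top dial c -0.005863500759005547 -0.0032078875228762627 0.04483256861567497
top red 9 [0.0225 0.0012] spindle 1.6986057721901322
green [0.0343 0.0011]
brass 79 [ 0.0034 -0.0005] [-0.0109 -0.0131] [0.0183 0.0121]
scene dial c -0.027945881709456444 0.0025348784402012825 0.07698772102594376
scene red 5 [0.0231 0.0001] spindle 1.7450321717733699
brass 102 [ 0.0117 -0.0041] [-0.0225 -0.0214] [0.0484 0.0123]
```

View pics/v7.png

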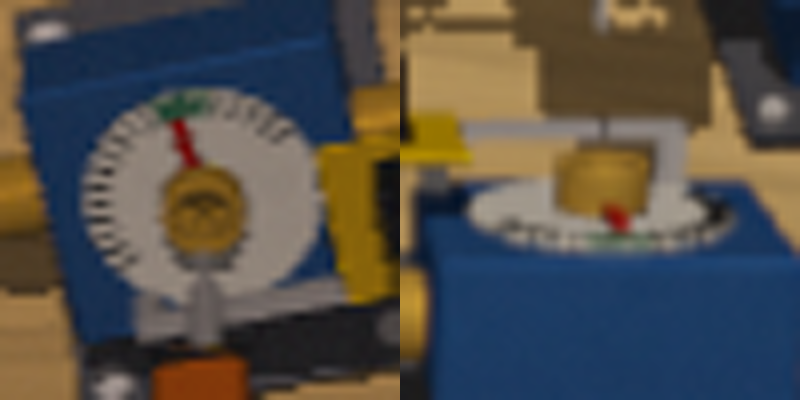

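The pointer (red, crop (185,145)) stands in the green at (180,105), and the guard is aside. Next I return the driver.

```bash
python3 - <<'E'
from h import *
s=read_state();M=R.from_rotvec(s['orientation']).as_matrix();print('up60',M.T@[0,0,.06])
gotip([.5968,-.1885,.19],MD(-84))
E
```

```text
up60 [ 0.0301 -0.0024 -0.0518]
shift [ 0.1644  0.2795 -0.0259] turn [-0.0439 -0.5264  0.0074] tcp [ 0.5968 -0.1885  0.4763] | grasp now [0.5165 0.093  0.2383] t 16.175
tip in face: up 0.0047 y -0.0013 h 0.0553 axis err [ 0.0042 -0.0003  0.0023] y angle -1.6522306339569495 F(E,Y,N) [ 0.6531  0.2497 -0.5188] Tq [0.0133 0.4821 0.0023] q [ 0.0218 -0.6108  2.2016  0.0996  1.031   1.4518] op 0.025768313644731092
```

Emit:
carry_out([
  {"hand":10,"x":0.015,"y":-0.001,"z":-0.026,"ax":0,"ay":0,"az":0},
  {"hand":10,"x":0.03,"y":-0.002,"z":-0.052,"ax":0,"ay":0,"az":0},
  {"hand":10,"x":0.05,"y":0.04,"z":-0.048,"ax":-0.007,"ay":-0.08,"az":0},
  {"hand":10,"x":0.07,"y":0.08,"z":-0.044,"ax":-0.013,"ay":-0.16,"az":0},
  {"hand":10,"x":0.09,"y":0.12,"z":-0.04,"ax":-0.02,"ay":-0.24,"az":0},
  {"hand":10,"x":0.11,"y":0.165,"z":-0.036,"ax":-0.026,"ay":-0.32,"az":0},
  {"hand":10,"x":0.13,"y":0.21,"z":-0.032,"ax":-0.033,"ay":-0.4,"az":0},
  {"hand":10,"x":0.15,"y":0.25,"z":-0.03,"ax":-0.04,"ay":-0.48,"az":0},
])

```text
t: 17.18
tool_pos: [0.5803, -0.1625, 0.4691]
orientation: [-3.132, -0.175, -0.06]
force: [0.3, 1.0, -0.4]
opening: 0.0257
gripper_force: 50.0
```

```bash
python3 - <<'E'
from h import *
gotip([.5968,-.1885,.15],MD(-84))
E
```

```text
shift [0.0123 0.0278 0.0333] turn [-0.0024 -0.0386  0.0066] tcp [ 0.5968 -0.1885  0.4363] | grasp now [ 0.5866 -0.1614  0.3023] t 17.175
tip in face: up -0.0024 y -0.2645 h 0.1146 axis err [-0.4525 -0.0899 -0.1333] y angle -1.6435027638944466 F(E,Y,N) [ 0.2538  0.9389 -0.599 ] Tq [0.0235 0.1854 0.0152] q [-0.3643  0.1016  1.4032  0.0197  1.6036  1.0961] op 0.02570969483431211
```

Emit:
carry_out([
  {"hand":10,"x":0.012,"y":0.028,"z":0.01,"ax":-0.002,"ay":-0.039,"az":0},
  {"hand":10,"x":0.012,"y":0.028,"z":0.02,"ax":-0.002,"ay":-0.039,"az":0},
  {"hand":10,"x":0.012,"y":0.028,"z":0.033,"ax":-0.002,"ay":-0.039,"az":0},
  {"hand":10,"x":0.012,"y":0.028,"z":0.033,"ax":-0.002,"ay":-0.039,"az":0},
  {"hand":10,"x":0.012,"y":0.028,"z":0.033,"ax":-0.002,"ay":-0.039,"az":0},
])

```text
t: 17.8
tool_pos: [0.5955, -0.1859, 0.4383]
orientation: [-3.136, -0.179, -0.006]
force: [0.6, 0.2, -0.7]
opening: 0.0255
gripper_force: 50.0
```

```bash
python3 - <<'E'
from h import *
gotip([.5968,-.1885,.015],MD(-84))
c=np.load('top7.npz')
a,d=read_camera('scene');P=cloud('scene',d)
# stand-top centre from scene depth as a check, and driver shaft pixel
m=(d>0)&(abs(P[...,2]-.08)<.004)&(np.abs(P[...,0]-.597)<.06)&(np.abs(P[...,1]+.188)<.06);q=P[m];print(m.sum(),cv2.minAreaRect(q[:,:2].astype(np.float32)))
s=read_state();M0=R.from_rotvec(s['orientation']).as_matrix();t=s['tool_pos']+LT*M0[:,2];u,v=pix('scene',t)[0];print(u,v)
u,v=int(u),int(v);cv2.imwrite('pics/s8.png',cv2.resize(a[v-30:v+50,u-40:u+40],None,fx=7,fy=7,interpolation=cv2.INTER_CUBIC));print(((pix('scene',[[.5968,-.1885,.08],t])-[u-40,v-30])*7+3).round())
E
```

```text
shift [0.0005 0.0027 0.137 ] turn [ 0.     -0.0036  0.0091] tcp [ 0.5968 -0.1885  0.3013] | grasp now [ 0.5961 -0.1858  0.2713] t 17.8
tip in face: up -0.0176 y -0.2902 h 0.0875 axis err [-0.487 -0.096 -0.134] y angle -1.6402244389327836 F(E,Y,N) [ 0.2154  0.0486 -0.8884] Tq [0.0747 0.1142 0.0178] q [-0.3853  0.1816  1.3709  0.0017  1.5859  1.0717] op 0.025520186933996186
614 ((0.5958970785140991, -0.1902308613061905), (0.07326701283454895, 0.07239844650030136), 65.52333068847656)
173.4499813985331 176.86529472255674
[[308. 386.]
 [286. 219.]]
```

View pics/s8.png

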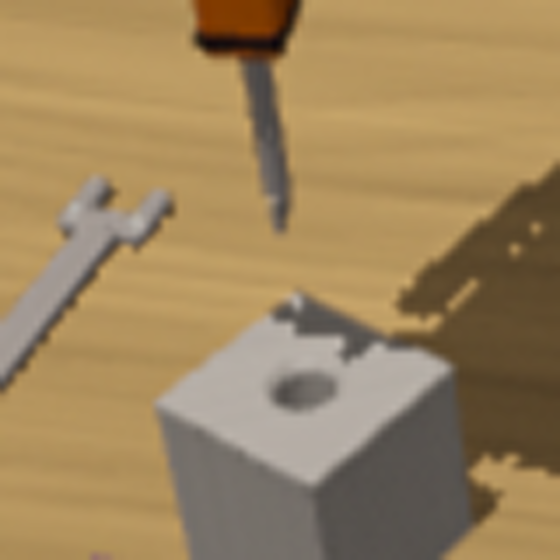

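The hole is at crop (303,388) and the tip at (281,222). Both are offset alike (−5 px) from the prediction, so the relative aim is good.

Emit:
carry_out([
  {"hand":10,"x":0.0005,"y":0.0027,"z":0.02,"ax":0,"ay":-0.003,"az":0},
  {"hand":10,"x":0.0005,"y":0.0027,"z":0.04,"ax":0,"ay":-0.003,"az":0},
  {"hand":10,"x":0.0005,"y":0.0027,"z":0.06,"ax":0,"ay":-0.003,"az":0},
  {"hand":10,"x":0.0005,"y":0.0027,"z":0.08,"ax":0,"ay":-0.003,"az":0},
  {"hand":10,"x":0.0005,"y":0.0027,"z":0.1,"ax":0,"ay":-0.003,"az":0},
  {"hand":10,"x":0.0005,"y":0.0027,"z":0.12,"ax":0,"ay":-0.003,"az":0},
  {"hand":10,"x":0.0005,"y":0.0027,"z":0.134,"ax":0,"ay":-0.003,"az":0},
  {"hand":10,"x":0.0005,"y":0.0027,"z":0.134,"ax":0,"ay":-0.003,"az":0},
])

```text
t: 18.85
tool_pos: [0.5964, -0.189, 0.3019]
orientation: [-3.135, -0.177, 0.005]
force: [-0.2, 0.5, -1.1]
opening: 0.0259
gripper_force: 50.0
```

```bash
python3 - <<'E'
from h import *
gotip([.5968,-.1885,.010],MD(-84))
print(read_state()['force'])
E
```

```text
shift [ 0.0005 -0.0005  0.0056] turn [-0.0016  0.0028  0.0084] tcp [ 0.5968 -0.1885  0.2963] | grasp now [ 0.5959 -0.1888  0.1349] t 18.85
tip in face: up -0.0871 y -0.2928 h -0.0299 axis err [-0.4936 -0.0951 -0.134 ] y angle -1.6417114656475975 F(E,Y,N) [-0.6773  0.5111 -0.9317] Tq [0.0097 0.1248 0.0447] q [-0.3889  0.2674  1.5233  0.0001  1.3541  1.0688] op 0.025879690328796983
[-0.2169  0.4782 -1.1455]
```

Emit:
carry_out([
  {"hand":10,"x":0,"y":0,"z":0.002,"ax":0,"ay":0,"az":0},
  {"hand":10,"x":0,"y":0,"z":0.004,"ax":0,"ay":0,"az":0},
  {"hand":10,"x":0,"y":0,"z":0.005,"ax":0,"ay":0,"az":0},
  {"hand":10,"x":0,"y":0,"z":0.005,"ax":0,"ay":0,"az":0},
])

```text
t: 19.35
tool_pos: [0.5969, -0.1892, 0.2988]
orientation: [-3.136, -0.178, 0.0]
force: [0.2, 0.2, -1.7]
opening: 0.0257
gripper_force: 50.0
```

Emit:
carry_out([
  {"hand":35,"x":0,"y":0,"z":0,"ax":0,"ay":0,"az":0},
  {"hand":60,"x":0,"y":0,"z":0,"ax":0,"ay":0,"az":0},
  {"hand":70,"x":0,"y":0,"z":0,"ax":0,"ay":0,"az":0},
  {"hand":70,"x":0,"y":0,"z":0,"ax":0,"ay":0,"az":0},
  {"hand":70,"x":0,"y":0,"z":0,"ax":0,"ay":0,"az":0},
], newtons=10)

```text
t: 19.98
tool_pos: [0.5969, -0.1892, 0.2986]
orientation: [-3.136, -0.177, 0.001]
force: [0.4, 0.8, 0.4]
opening: 0.0645
gripper_force: 0.0
```

Emit:
carry_out([
  {"hand":70,"x":0,"y":0,"z":-0.02,"ax":0,"ay":0,"az":0},
  {"hand":70,"x":0,"y":0,"z":-0.06,"ax":0,"ay":0,"az":0},
  {"hand":70,"x":0,"y":0,"z":-0.1,"ax":0,"ay":0,"az":0},
  {"hand":70,"x":0,"y":0,"z":-0.14,"ax":0,"ay":0,"az":0},
  {"hand":70,"x":0,"y":0,"z":-0.16,"ax":0,"ay":0,"az":0},
  {"hand":70,"x":0,"y":0,"z":-0.16,"ax":0,"ay":0,"az":0},
])

```text
t: 20.72
tool_pos: [0.5972, -0.1894, 0.461]
orientation: [3.135, 0.177, 0.005]
force: [-0.4, 0.8, -0.4]
opening: 0.0651
gripper_force: 0.0
```

```bash
python3 - <<'E'
from h import *
print(read_state()['tool_pos'],read_state()['force'])
for n in('scene','top'):
    a,d=read_camera(n);np.savez(n+'9.npz',a=a,d=d)
spindle('9.npz')
cv2.imwrite('pics/end.png',cv2.resize(np.load('scene9.npz')['a'][120:300,80:360],None,fx=2.8,fy=2.8,interpolation=cv2.INTER_CUBIC))
E
```

```text
[ 0.5972 -0.1894  0.461 ] [-0.3593  0.8272 -0.3703]
top dial c -0.005164877977222204 -0.003226351225748658 0.04535939171910286
top red 9 [0.0225 0.0012] spindle 1.6986057721901322
green [0.0343 0.0011]
brass 81 [ 0.0033 -0.0005] [-0.0109 -0.0131] [0.0183 0.0121]
scene dial c -0.027019236236810684 0.001258409465663135 0.07738292962312698
scene red 5 [0.0231 0.0001] spindle 1.7450321717733699
brass 98 [ 0.0118 -0.0039] [-0.0225 -0.0203] [0.0484 0.0123]
```

View pics/end.png

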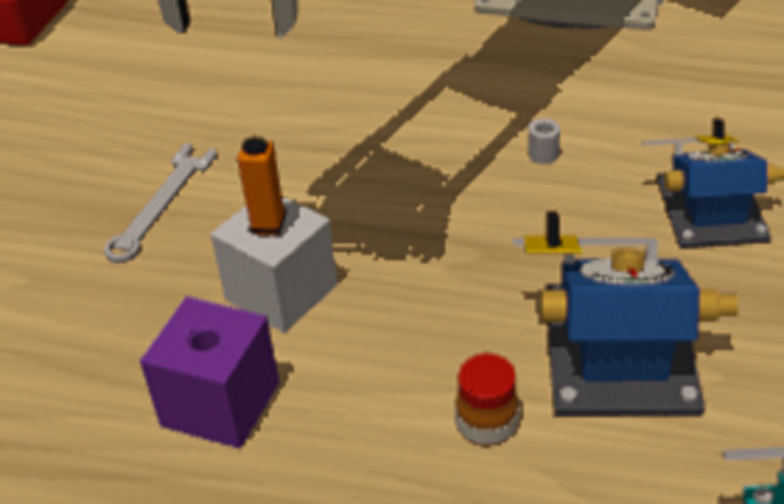

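The driver stands upright on the stand at (262,185), the guard is open at (552,235) and the pointer is in the green at (632,272). The other things are where they were, so I hand the job in.

```bash
python3 -c "
from plant import robot
print(robot.close_job())"
```

```text
the job is handed in; nothing more can be done
None
```

I handed the job in with the guard open, the pointer in the green (read at about 1.7 rad from the images), the screwdriver back in its stand and the bystanders in view not visibly moved; the hand-in returned no verdict.

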